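# Lock and separate the capsules in a hand capsule filler

## Robot

A 6-joint arm with a two-finger parallel gripper is mounted at the origin on the work surface. World frame = base frame: x ahead of the robot, y to its left, z up, the work surface at z = 0. Lengths are in mm, angles in rad, forces in N, time in s.
With the tool pointing down it reaches from about 300 to 775 mm from the base axis. Payload 14.6 kg.
Tool frame: the origin (TCP) lies midway between the tips of the shut fingers; the grasp point (between the pads) lies 19 mm behind it; y points along the fingers, z is the direction in which the jaws open and shut, and the axes are right-handed (so a half turn about y gives the same grasp; the last joint's range is limited). The gripper opens to 94 mm and grips with 3 to 60 N. Pads are 16 mm wide; open, the fingers measure 119 mm over their backs; the gripper's body (75 mm by 177 mm) begins 78 mm behind the grasp point.
Start: joints at [1.169, 0.3, 1.521, -0, 1.321, -0.067], TCP at [180.716, 519.452, 205.446] pointing down, gripper open.
Joint ranges: [-3.03, 3.03], [-0.79, 2.21], [0.23, 2.52], [-1.04, 4.18], [0, 3.07], [-2.55, 2.55]. Speed limits (rad/s): [2.22, 2.22, 2.57, 3.14, 3.14, 3.14].

## Interface

Orientations are given as [roll, pitch, yaw] about the fixed x, y, z axes, in that order (R = Rz(yaw) Ry(pitch) Rx(roll)).
In Python, from cell import manip gives the robot as it stands.
- The arm moves only by the tool play_rows, never from a script. Its argument "series" is a list of rows, each a list of 3 entries, a list of its own where there are three numbers: the shift along the tool's x, y, z in m, then the turn about the tool's y in rad, then the closure, from 0 (fully open) to 1 (shut). In form: [[[dx, dy, dz], twist, grip], ...]. A call has 1 to 20 rows; each row is the pose to reach, as a shift and turn from the pose measured when the call began, along the tool's axes at that moment; what a row does not reach only later rows make up. A row lasts 1/10 s, in which the tool goes at most 50 mm and 8.59 degrees, less where a joint would pass 70% of its speed; a pose out of reach is approached as far as the arm can. A call with a gripper value outside its range is refused whole. The fingers move at their own pace and stop on an object; "squeeze" is the grip in N (left out, the last holds). Time passes only in rows, so rows that repeat a pose let the fingers close. It gives the time, the measured TCP pose, the force and the opening at its end, in the units of the state.
- manip.read_state(): the state, without advancing time (a new reading comes with each control period).
- manip.camera(name): name is "side" or "top"; returns the picture (420x560x3 uint8, red, green, blue); there is no depth.
- manip.camera_params(name): a dict with "K" (3x3 intrinsics, pixels), "rvec" (rotation vector, rad) and "tvec" (3), from world to camera coordinates, as OpenCV has them. Camera axes: x right, y down, z forward; pixel columns grow to the right and rows downward; lengths in mm; the calibration is good to about 2 mm. A picture is of the moment at which its call begins. camera_params takes no time and is no camera call.
- manip.sign_off(): hands the job in, once; it reports no verdict.
The state is a dict: "clock": time; "joints": joint angles; "qd": joint speeds; "effort": joint torques, N m; "eef_pos": TCP position; "eef_rot": TCP orientation; "wrist_force": force on the tool from outside, world axes, zero at the start; "moment": the same for the moment, N m; "finger_gap": finger opening in mm.
Only numpy, scipy, OpenCV 4.12 (cv2) and the standard library are available. Lean on these libraries where they do the work, as an engineer would, in place of code of your own. Each camera call takes 0.05 s, during which the arm holds its last target. There are 200 camera calls.

## Task

The capsule filler is loaded with closed capsules. With one fingertip, push the red-ball clamp lever round until it is fully locked along the front edge, then push the orange-handled separating lever fully down so that the cap tray rises off the capsule bodies, and take your hand away. Push gently, do not grip the levers or touch the cap tray, and leave the jar, mortar and tamper standing where they are.

Things in the scene. Friction and masses are not known exactly. Their poses are not given: they have to be found in the camera images.
- filler: Hand-operated capsule filler, a steel and aluminium machine 220 x 270 mm and 118 mm high at the tray (its four tray guide pins reach 136 mm, the clamp hub 133 mm), standing firm on the bench. Origin: centre of its underside on the bench. Its +x axis points to its back, -x is its front (towards the robot, turned at most 20 degrees), +y its left, z up. The flat steel bed plate has its top at 100 mm.
- clamp_pivot (a point): Upright pivot axis of the clamp lever, at the front left of the bed, 123 mm above the bench (the mid-height of the lever arm). In the filler's frame at (-78, 80, 123) mm.
- clamp_ball (a point): Centre of the red ball (26 mm diameter) at the end of the clamp lever, 95 mm from the pivot axis. The flat steel arm between hub (38 mm diameter) and ball is 14 mm wide and 10 mm thick, level, its underside 118 mm and its top 128 mm above the bench; it overhangs the bed's front edge while open.
- clamp (a joint): Turn of the clamp lever about its upright pivot, anticlockwise seen from above: 0 = open, arm pointing out to the filler's front (-x); 1.571 = fully locked against its stop, arm lying along the front edge of the bed, pointing to the filler's right (-y). It starts open or partly turned, moves stiffly (about 0.2 N m, i.e. 3 N at the arm) and stays where it is left.
- lever_pivot (a point): Level pivot axis (along the filler's y) of the separating lever on the machine's right side, at the middle of the lever's thickness; in the filler's frame at (45, -136, 70) mm.
- lever_end (a point): Centre of the round end of the orange handle of the separating lever, 175 mm from the pivot; the handle is a round bar of 25 mm diameter over the last 90 mm, running along the lever, and swings in an upright plane beside the machine.
- lever (a joint): Swing of the separating lever about its level pivot: 0 = standing up towards the front at 50 degrees above level; 0.873 = fully down on its stop, level, pointing to the filler's front (-x). Its handle moves forwards and down. It starts up or slightly lowered, moves stiffly (about 0.6 N m, i.e. 4 N at the handle) and stays where it is left. It lifts the cap tray by 14.9 mm per rad, 13 mm in all.
- cap_tray: Blue plate 110 x 172 mm, 10 mm thick, holding 60 red capsule caps that stand 6 mm out of its top; it slides up on four pins, driven by the separating lever. Origin: centre of its underside, 102 mm above the bench when down; same axes as the filler.
- jar: Ointment jar with blue lid, 78 mm diameter, 60 mm high, loose; origin at the centre of its underside. Bystander on the filler's right or in front of it.
- mortar: White ceramic mortar bowl, 120 mm diameter, 62 mm high, loose; origin at the centre of its underside. Bystander on the filler's left.
- tamper: Clear plate 75 x 100 x 8 mm with an upright black knob (32 mm diameter, top at 40 mm), loose; origin at the centre of its underside. Bystander in front of the filler or on its right.

How it is judged:
By the outcome, as a careful person would: the job done as asked, in the order asked, and still so for the second after the job is handed in, with the robot touching nothing.
It also fails if it takes over 51 s, if anything falls off the work surface, if the arm or the gripper's body presses on something with over 40 N, if the wrist force passes 120 N, or if a joint passes its speed limit or range.

## Working session

There is one attempt and no reset: what is moved stays moved. The work goes in short steps, Python scripts to look and compute and a tool call to move; the robot and the scene stay as the last step left them, time stands still between calls to the robot, and variables do not carry over. Pictures are saved under pics/ and viewed, about 8 in all and at most 12, crops included, and the job is handed in when it is done.

Besides the shell and the picture viewer there is one more tool, called by a JSON object that holds its "fn" and its "kwargs", one argument or row to a line. play_rows: Moves the arm, as the interface text tells. Its arguments: {"type":"object","properties":{"series":{"type":"array","items":{"type":"array"}},"squeeze":{"type":"number"}},"required":["series"]}

```bash
mkdir -p pics; python3 - <<'E'
from cell import manip
import cv2
print(manip.read_state())
for n in("top","side"):
    cv2.imwrite(f"pics/{n}0.png",manip.camera(n)[:,:,::-1]); print(manip.camera_params(n))
E
```

```text
{'clock': 0.0, 'joints': array([ 1.16939682e+00,  3.00477223e-01,  1.52156105e+00, -5.74035494e-08,
        1.32072457e+00, -6.65899257e-02]), 'qd': array([ 2.11525477e-04, -2.89843060e-04, -8.21058386e-05, -2.28304808e-04,
        1.89584744e-03, -5.83125743e-04]), 'effort': array([ 2.70893288e-04, -5.31813419e+01, -3.52739561e+01,  7.08399201e-02,
        2.43681780e-02, -1.29455289e-04]), 'eef_pos': array([180.61929432, 519.21970798, 204.89145141]), 'eef_rot': array([-1.57196393e+00,  7.78100793e-05, -3.34809617e-01]), 'wrist_force': array([ 0.5933032 , -0.77659846, -0.7630056 ]), 'moment': array([-0.0028161 , -0.00996989, -0.01940711]), 'finger_gap': 93.72600297174793}
{'K': array([[519.92925802,   0.        , 277.36257789],
       [  0.        , 519.92925802, 207.08037733],
       [  0.        ,   0.        ,   1.        ]]), 'rvec': array([ 2.11577254, -2.14221148,  0.14835811]), 'tvec': array([  28.62045076,  608.3370953 , 1117.8304166 ])}
{'K': array([[391.90051234,   0.        , 276.26325771],
       [  0.        , 391.90051234, 205.51694631],
       [  0.        ,   0.        ,   1.        ]]), 'rvec': array([ 0.128375  , -2.77405817,  1.32919115]), 'tvec': array([602.50352775, 136.38881534, 771.33531693])}
```

View pics/top0.png

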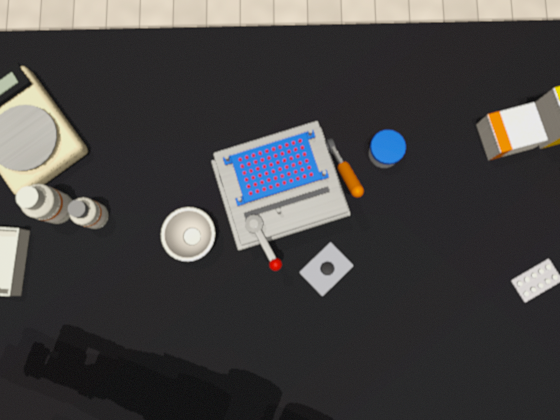

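View pics/side0.png

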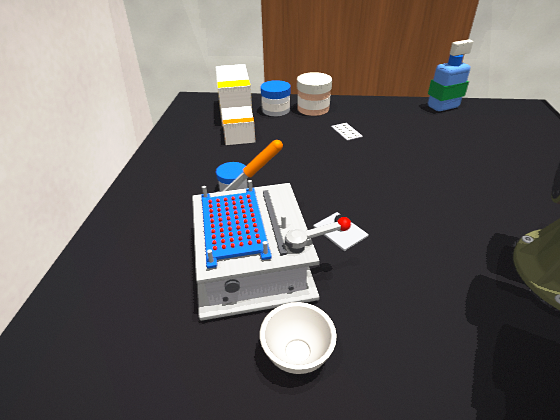

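Top view: filler centre at about (280,185), red ball (275,265), clamp hub (254,222), orange handle end about (358,192), tamper (327,269), jar (388,148). Side view: ball (344,224), handle end (278,147), hub (296,239).

```bash
cat > h.py <<'E'
import cv2, numpy as np
from cell import manip
P={n:manip.camera_params(n) for n in("top","side")}
def ray(n,uv):
    p=P[n];R=cv2.Rodrigues(p["rvec"])[0]
    return -R.T@p["tvec"], R.T@np.linalg.inv(p["K"])@[uv[0],uv[1],1]
def plane(n,uv,z):
    c,d=ray(n,uv); return c+d*(z-c[2])/d[2]
def tri(a,b):
    c1,d1=ray("top",a);c2,d2=ray("side",b)
    s=np.linalg.lstsq(np.c_[d1,-d2],c2-c1,rcond=None)[0]
    p,q=c1+d1*s[0],c2+d2*s[1]; return (p+q)/2,np.linalg.norm(p-q)
def proj(n,X):
    p=P[n];return cv2.projectPoints(np.float64(X).reshape(-1,1,3),p["rvec"],p["tvec"],p["K"],None)[0].reshape(-1,2)
def blobs(im,lo,hi):
    m=cv2.inRange(cv2.cvtColor(im,cv2.COLOR_RGB2HSV),lo,hi)
    c=cv2.findContours(m,cv2.RETR_EXTERNAL,cv2.CHAIN_APPROX_NONE)[0]
    return sorted(c,key=cv2.contourArea)[::-1]
RED=((0,150,60),(4,255,255));ORA=((8,150,60),(18,255,255));BLU=((100,120,60),(125,255,255))
E
python3 - <<'E'
from h import *
I={n:cv2.imread(f"pics/{n}0.png")[:,:,::-1].copy() for n in P}
b={}
for n in P:
    for k,col in(("red",RED),("ora",ORA),("blu",BLU)):
        for c in blobs(I[n],*col)[:2]:
            print(n,k,cv2.contourArea(c),np.round(cv2.minEnclosingCircle(c)[0],1),cv2.boundingRect(c))
c=blobs(I["top"],*ORA)[0][:,0,:]
for n in P:
    c=blobs(I[n],*ORA)[0][:,0,:].astype(float)
    m,e=cv2.PCACompute(c,None); t=(c-m)@e[0]; print(n,"handle ends",m+e[0]*t.min(),m+e[0]*t.max(),"w",np.ptp((c-m)@e[1]))
t=blobs(I["top"],*BLU)
for c in t[:3]:
    r=cv2.minAreaRect(c); bx=cv2.boxPoints(r)
    w=np.array([plane("top",p,110) for p in bx]); print("bluerect",np.round(w[:,:2],0).tolist(), w.mean(0).round(1))
E
```

```text
top red 113.0 [275.1 263.9] (269, 258, 13, 13)
top red 0.0 [302. 147.] (302, 147, 1, 1)
top ora 460.5 [349.7 179.9] (337, 161, 27, 37)
top ora 421.0 [495.  134.5] (489, 110, 23, 50)
top blu 3896.0 [275.  167.5] (223, 132, 105, 74)
top blu 978.0 [387.9 146.3] (370, 129, 37, 35)
side red 112.0 [343.7 223.2] (338, 217, 13, 14)
side red 4.5 [244.5 220.5] (244, 219, 3, 4)
side ora 16680.0 [369.5  36.6] (262, 0, 216, 97)
side ora 483.0 [263. 157.] (243, 140, 40, 38)
side blu 3641.0 [233.5 228.7] (202, 187, 69, 82)
side blu 644.5 [450.4  70.1] (434, 55, 36, 31)
top handle ends [[340.50051929 162.54108569]] [[360.27032629 196.42572413]] w 13.605299943908179
side handle ends [[262.33137998  52.40973877]] [[479.95093834  32.87669686]] w 110.45573829365917
bluerect [[709.0, 137.0], [768.0, -60.0], [662.0, -89.0], [604.0, 105.0]] [685.8  23.3 110. ]
bluerect [[767.0, -183.0], [766.0, -261.0], [691.0, -257.0], [692.0, -180.0]] [ 729.  -220.1  110. ]
```

```bash
python3 - <<'E'
from h import *
I={n:cv2.imread(f"pics/{n}0.png")[:,:,::-1].copy() for n in P}
print("ball",tri((275.1,263.9),(343.7,223.2)))
c=blobs(I["side"],*ORA)[1][:,0,:].astype(float)
m,e=cv2.PCACompute(c,None); t=(c-m)@e[0]; lo,hi=m+e[0]*t.min(),m+e[0]*t.max(); print(lo,hi)
A=[np.array([340.5,162.5]),np.array([360.3,196.4])]
B=[lo[0],hi[0]]
if B[0][0]>B[1][0]:B=B[::-1]
for a,b in zip(A,B): print("handle",tri(a,b))
# bed: grey region top
hub=[]
for n,(u,v) in(("top",(254,222)),("side",(296,239))):
    print(n,"hub z131",plane(n,(u,v),131))
print(tri((254,222),(296,238)))
k=[c for c in ("top",)]
im=np.vstack([np.hstack([cv2.resize(I["top"][115:265,205:375],None,fx=4,fy=4,interpolation=cv2.INTER_CUBIC)])])
cv2.imwrite("pics/crop_top.png",im[:,:,::-1])
E
```

```text
ball (array([477.19280929,  25.62780384, 124.71633134]), np.float64(1.5373872929044723))
[[245.33353736 173.46662563]] [[281.01826713 141.0200902 ]]
handle (array([ 685.2450004 , -114.7951497 ,  130.16694608]), np.float64(7.105017153164178))
handle (array([ 605.42967531, -144.64844019,  194.20954422]), np.float64(2.491099444896315))
top hub z131 [564.74047488  68.31220812 131.        ]
side hub z131 [560.40104114  81.08930446 131.        ]
(array([563.44852564,  69.01811937, 122.37515291]), np.float64(4.8336957991517995))
```

View pics/crop_top.png

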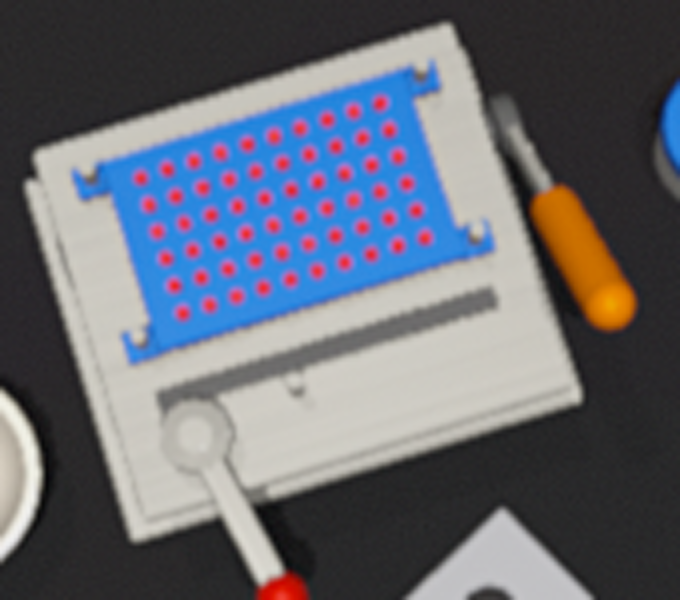

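Measured: ball (477,26,125), hub about (561,68), and they are 94 mm apart as expected, so the clamp is about 0.17 rad turned. Filler origin is about (659,14) with yaw 0.29. The lever is about 41° above level, with its end 188 mm from the pivot including the rounding, as expected. Next I move to the pre-contact point, fingers shut, tool x along the filler's x.

{"fn": "play_rows", "kwargs": {
  "series": [
    [[0.437, 0, -0.316], -0.625, 1],
    [[0.437, 0, -0.316], -0.625, 1],
    [[0.437, 0, -0.316], -0.625, 1],
    [[0.437, 0, -0.316], -0.625, 1],
    [[0.437, 0, -0.316], -0.625, 1],
    [[0.437, 0, -0.316], -0.625, 1],
    [[0.437, 0, -0.316], -0.625, 1],
    [[0.437, 0, -0.316], -0.625, 1],
    [[0.437, 0, -0.316], -0.625, 1],
    [[0.437, 0, -0.316], -0.625, 1],
    [[0.437, 0, -0.316], -0.625, 1],
    [[0.437, 0, -0.316], -0.625, 1],
    [[0.437, 0, -0.316], -0.625, 1],
    [[0.437, 0, -0.316], -0.625, 1],
    [[0.437, 0, -0.316], -0.625, 1],
    [[0.437, 0, -0.316], -0.625, 1]
  ],
  "squeeze": 5
}}

```text
clock: 1.7
eef_pos: [489.1, 78.3, 205.4]
eef_rot: [-1.572, 0.0, 0.292]
wrist_force: [-0.2, -0.5, -0.4]
finger_gap: 0.6
```

{"fn": "play_rows", "kwargs": {
  "series": [
    [[0, 0.03, 0], 0, 1],
    [[0, 0.06, 0], 0, 1],
    [[0, 0.08, 0], 0, 1],
    [[0, 0.093, 0], 0, 1],
    [[0, 0.093, 0], 0, 1]
  ]
}}

```text
clock: 2.2
eef_pos: [488.4, 78.6, 111.3]
eef_rot: [-1.571, 0.003, 0.293]
wrist_force: [-0.1, 0.4, 0.3]
finger_gap: 0.3
```

```bash
cat >> h.py <<'E'
O=np.array([659,14.]);YAW=.291
RF=np.array([[np.cos(YAW),-np.sin(YAW)],[np.sin(YAW),np.cos(YAW)]])
def fil(w): return RF.T@(np.asarray(w[:2])-O)
def clamp_path(t,r=60,gap=0):
    d=7+8*abs(np.sin(t))+12.5*abs(np.cos(t))+gap
    return np.array([-78,80])+r*np.array([-np.cos(t),-np.sin(t)])-d*np.array([np.sin(t),-np.cos(t)])
E
python3 - <<'E'
from h import *
s=manip.read_state(); p=fil(s["eef_pos"]);print(s["eef_pos"],p)
for a in range(10,94,6): print(a,np.round(clamp_path(np.radians(a))-p,1))
im=manip.camera("top");sd=manip.camera("side")
cv2.imwrite("pics/a.png",np.vstack([cv2.resize(x,None,fx=2,fy=2) for x in(im[150:290,200:400],sd[150:290,190:390])])[:,:,::-1])
E
```

```text
[488.36102772  78.56181008 111.31624894] [-144.9414238   110.80554972]
10 [  4.3 -20.8]
16 [  3.4 -26.9]
22 [  3.2 -33.3]
28 [  3.7 -39.7]
34 [  5.  -46.3]
40 [  7.  -52.7]
46 [  9.8 -59.1]
52 [ 13.5 -65.2]
58 [ 17.8 -70.9]
64 [ 23.  -76.1]
70 [ 28.8 -80.8]
76 [ 35.2 -84.7]
82 [ 42.1 -87.9]
88 [ 49.4 -90.2]
```

View pics/a.png

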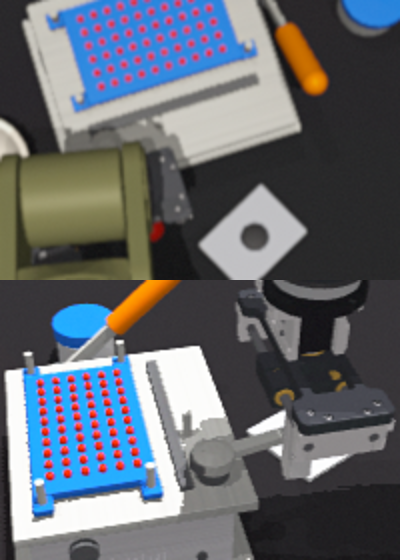

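The side view shows the shut finger on the near (left) side of the clamp arm at arm height, clear of it. I start the push slowly.

{"fn": "play_rows", "kwargs": {
  "series": [
    [[0.004, 0, -0.008], 0, 1],
    [[0.004, 0, -0.014], 0, 1],
    [[0.004, 0, -0.02], 0, 1],
    [[0.0035, 0, -0.024], 0, 1],
    [[0.003, 0, -0.028], 0, 1],
    [[0.003, 0, -0.033], 0, 1],
    [[0.0035, 0, -0.037], 0, 1],
    [[0.004, 0, -0.04], 0, 1],
    [[0.0045, 0, -0.043], 0, 1],
    [[0.005, 0, -0.046], 0, 1],
    [[0.006, 0, -0.0495], 0, 1],
    [[0.007, 0, -0.053], 0, 1]
  ]
}}

```text
clock: 3.5
eef_pos: [511.4, 29.5, 113.2]
eef_rot: [-1.572, -0.0, 0.292]
wrist_force: [-0.8, 4.5, -0.0]
finger_gap: 0.3
```

{"fn": "play_rows", "kwargs": {
  "series": [
    [[0.0015, 0, -0.003], 0, 1],
    [[0.003, 0, -0.006], 0, 1],
    [[0.005, 0, -0.009], 0, 1],
    [[0.0065, 0, -0.012], 0, 1],
    [[0.0085, 0, -0.015], 0, 1],
    [[0.011, 0, -0.018], 0, 1],
    [[0.0135, 0, -0.021], 0, 1],
    [[0.016, 0, -0.0235], 0, 1]
  ]
}}

```text
clock: 4.3
eef_pos: [533.8, 11.4, 113.2]
eef_rot: [-1.572, 0.0, 0.292]
wrist_force: [-3.2, 3.5, 1.1]
finger_gap: 0.3
```

```bash
python3 - <<'E'
from h import *
s=manip.read_state(); p=fil(s["eef_pos"]);print(s["eef_pos"],p,RF.T@s["wrist_force"][:2])
for a in range(58,96,4): print(a,np.round(clamp_path(np.radians(a))-p,1))
im=manip.camera("top");sd=manip.camera("side")
for n,i in(("top",im),("side",sd)):
    for c in blobs(i,*RED)[:1]: print(n,cv2.contourArea(c),cv2.minEnclosingCircle(c)[0])
cv2.imwrite("pics/b.png",np.vstack([cv2.resize(x,None,fx=2,fy=2) for x in(im[150:290,200:400],sd[150:290,190:390])])[:,:,::-1])
E
```

```text
[533.76538162  11.38026197 113.20489839] [-120.72106484   33.42150762] [-2.04811325  4.23856012]
58 [-6.4  6.5]
62 [-3.  3.]
66 [ 0.6 -0.3]
70 [ 4.5 -3.4]
74 [ 8.7 -6.1]
78 [13.2 -8.5]
82 [ 17.9 -10.5]
86 [ 22.7 -12.2]
90 [ 27.7 -13.4]
94 [ 31.1 -14.4]
top 0.0 (302.0, 147.0)
side 40.0 (302.0, 202.5)
```

View pics/b.png

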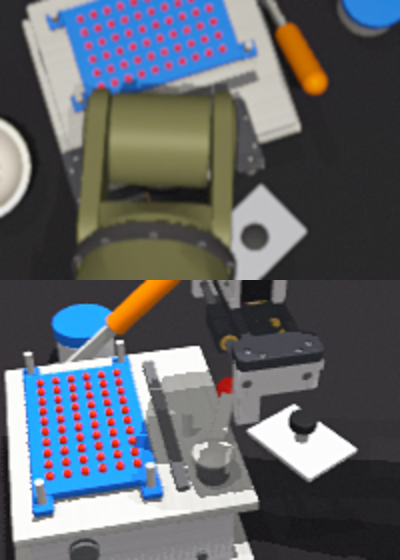

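The arm has followed to about 65° at roughly 4.7 N, with the ball at (302,202) in the side view. Next I finish to the stop.

{"fn": "play_rows", "kwargs": {
  "series": [
    [[0.002, 0, -0.0015], 0, 1],
    [[0.0045, 0, -0.0035], 0, 1],
    [[0.0065, 0, -0.005], 0, 1],
    [[0.009, 0, -0.006], 0, 1],
    [[0.011, 0, -0.0075], 0, 1],
    [[0.0135, 0, -0.0085], 0, 1],
    [[0.016, 0, -0.0095], 0, 1],
    [[0.018, 0, -0.0105], 0, 1],
    [[0.0205, 0, -0.0115], 0, 1],
    [[0.023, 0, -0.0125], 0, 1]
  ]
}}

```text
clock: 5.4
eef_pos: [559.8, 5.8, 113.2]
eef_rot: [-1.572, -0.0, 0.292]
wrist_force: [-3.8, 2.1, -0.5]
finger_gap: 0.5
```

{"fn": "play_rows", "kwargs": {
  "series": [
    [[0.002, 0, -0.0005], 0, 1],
    [[0.004, 0, -0.001], 0, 1],
    [[0.005, 0, -0.001], 0, 1],
    [[0.006, 0, -0.001], 0, 1]
  ]
}}

```text
clock: 5.8
eef_pos: [563.6, 6.0, 113.1]
eef_rot: [-1.571, 0.006, 0.292]
wrist_force: [-27.5, -4.4, 14.9]
finger_gap: 0.4
```

The force rose sharply, so the arm is on the stop. I back off, lift and check.

{"fn": "play_rows", "kwargs": {
  "series": [
    [[-0.005, 0, 0], 0, 1],
    [[-0.02, 0, 0], 0, 1],
    [[-0.04, 0, 0], 0, 1],
    [[-0.06, 0, 0], 0, 1],
    [[-0.09, -0.03, 0], 0, 1],
    [[-0.13, -0.06, 0], 0, 1],
    [[-0.17, -0.1, 0], 0, 1],
    [[-0.17, -0.14, 0], 0, 1],
    [[-0.17, -0.15, 0], 0, 1],
    [[-0.17, -0.15, 0], 0, 1]
  ]
}}

```text
clock: 6.8
eef_pos: [402.6, -42.9, 265.7]
eef_rot: [-1.574, 0.002, 0.292]
wrist_force: [0.3, -0.3, -0.2]
finger_gap: 0.4
```

```bash
python3 - <<'E'
from h import *
s=manip.read_state(); print(s["eef_pos"],s["wrist_force"],s["clock"])
im=manip.camera("top");sd=manip.camera("side");C={}
for n,i in(("top",im),("side",sd)):
    for c in blobs(i,*RED)[:1]: print(n,cv2.contourArea(c)); C[n]=cv2.minEnclosingCircle(c)[0]
print(C); print(X:=tri(C["top"],C["side"]),fil(X[0]))
cv2.imwrite("pics/c.png",np.vstack([cv2.resize(x,None,fx=2,fy=2) for x in(im[110:250,200:400],sd[120:260,190:390])])[:,:,::-1])
E
```

```text
[402.6012728  -42.92195635 265.69760412] [ 0.30423131 -0.29236293 -0.16078018] 6.8
top 69.0
side 70.5
{'top': (296.8461608886719, 209.86538696289062), 'side': (284.9303894042969, 204.6012725830078)}
(array([589.20408939, -21.10861818, 124.25615564]), np.float64(1.6360886519447446)) [-76.93453723 -13.60739468]
```

View pics/c.png

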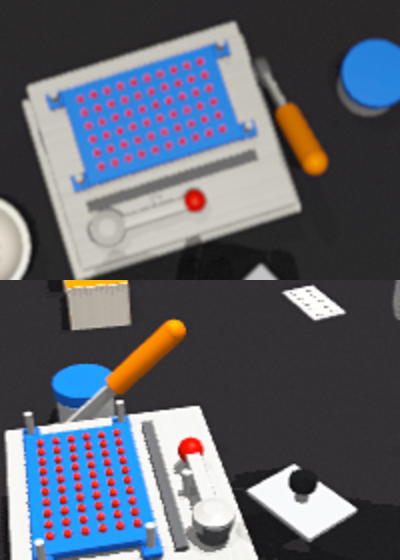

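The clamp is locked: the ball is at filler (-77,-14), against an expected (-78,-15). Next I plan the lever path and check finger clearance to the bed's right edge.

```bash
cat >> h.py <<'E'
def lever_path(a,r=165):
    c,s=np.cos(a),np.sin(a); return np.array([45-r*c+12.5*s+8,-137,70+r*s+12.5*c])
E
python3 - <<'E'
from h import *
for uv,z in(((350,210),100),((350,215),5)): print("bed edge",fil(plane("top",uv,z)))
s=manip.read_state(); p=np.r_[fil(s["eef_pos"]),s["eef_pos"][2]];print(p)
pre=np.array([-55,-137,225]);d=pre-p;print("to pre tool xyz",d[0],-d[2],d[1])
for a in range(42,-5,-3): q=lever_path(np.radians(a))-lever_path(np.radians(42)); print(a,np.round([q[0],-q[2]],1),lever_path(np.radians(a)).round(1))
E
```

```text
bed edge [-107.0319915  -123.51938186]
bed edge [-107.51639912 -135.01477724]
[-262.6475866    19.60795657  262.97838529]
to pre tool xyz 207.64758660303562 37.97838529054246 -156.60795656528376
42 [ 0. -0.] [ -61.3 -137.   189.7]
39 [-6.1  6.1] [ -67.4 -137.   183.6]
36 [-11.9  12.6] [ -73.1 -137.   177.1]
33 [-17.3  19.3] [ -78.6 -137.   170.3]
30 [-22.4  26.4] [ -83.6 -137.   163.3]
27 [-27.1  33.6] [ -88.3 -137.   156. ]
24 [-31.4  41.2] [ -92.7 -137.   148.5]
21 [-35.3  48.9] [ -96.6 -137.   140.8]
18 [-38.8  56.8] [-100.1 -137.   132.9]
15 [-41.9  64.9] [-103.1 -137.   124.8]
12 [-44.5  73.2] [-105.8 -137.   116.5]
9 [-46.8  81.5] [-108.  -137.   108.2]
6 [-48.5  90. ] [-109.8 -137.    99.7]
3 [-49.9  98.6] [-111.1 -137.    91.1]
0 [-50.7 107.2] [-112.  -137.    82.5]
-3 [-51.2 115.8] [-112.4 -137.    73.8]
```

The bed edge at about y=-123 is too close to the 25 mm finger width. I turn the tool 90° so the 16 mm side spans y and shift to y=-139.

{"fn": "play_rows", "kwargs": {
  "series": [
    [[0.05, 0, -0.04], 0.14, 1],
    [[0.1, 0, -0.08], 0.28, 1],
    [[0.13, 0, -0.1], 0.42, 1],
    [[0.16, 0, -0.12], 0.56, 1],
    [[0.18, 0, -0.14], 0.7, 1],
    [[0.2, 0, -0.15], 0.84, 1],
    [[0.212, 0, -0.159], 0.98, 1],
    [[0.212, 0, -0.159], 1.12, 1],
    [[0.212, 0, -0.159], 1.26, 1],
    [[0.212, 0, -0.159], 1.4, 1],
    [[0.212, 0, -0.159], 1.54, 1],
    [[0.212, 0.038, -0.159], 1.571, 1],
    [[0.212, 0.038, -0.159], 1.571, 1],
    [[0.212, 0.038, -0.159], 1.571, 1],
    [[0.212, 0.038, -0.159], 1.571, 1]
  ]
}}

```text
clock: 8.4
eef_pos: [650.8, -133.8, 224.5]
eef_rot: [-1.577, -0.001, -1.277]
wrist_force: [0.8, 0.2, 1.1]
finger_gap: 0.7
```

```bash
python3 - <<'E'
from h import *
s=manip.read_state(); p=np.r_[fil(s["eef_pos"]),s["eef_pos"][2]];print(p,s["eef_rot"],s["joints"],s["wrist_force"],s["clock"])
for a in range(42,-5,-3):
    q=lever_path(np.radians(a))+[4.5,-2,0]-p; print(a,"tool x,y,z",np.round([-q[1],-q[2],q[0]],1))
sd=manip.camera("side")
cv2.imwrite("pics/d.png",cv2.resize(sd[80:260,170:390],None,fx=3,fy=3)[:,:,::-1])
E
```

```text
[ -50.30371976 -139.26776711  224.452648  ] [-1.57699018e+00 -7.00036641e-04 -1.27749639e+00] [-0.25639645  0.5557567   1.11754489 -0.00385106  1.47320749 -0.54930958] [0.7795029 0.1917003 1.0538952] 8.4
42 tool x,y,z [-0.3 34.8 -6.5]
39 tool x,y,z [ -0.3  40.9 -12.6]
36 tool x,y,z [ -0.3  47.4 -18.3]
33 tool x,y,z [ -0.3  54.1 -23.8]
30 tool x,y,z [ -0.3  61.1 -28.8]
27 tool x,y,z [ -0.3  68.4 -33.5]
24 tool x,y,z [ -0.3  75.9 -37.8]
21 tool x,y,z [ -0.3  83.7 -41.8]
18 tool x,y,z [ -0.3  91.6 -45.3]
15 tool x,y,z [ -0.3  99.7 -48.3]
12 tool x,y,z [ -0.3 107.9 -51. ]
9 tool x,y,z [ -0.3 116.3 -53.2]
6 tool x,y,z [ -0.3 124.8 -55. ]
3 tool x,y,z [ -0.3 133.3 -56.3]
0 tool x,y,z [ -0.3 142.  -57.2]
-3 tool x,y,z [ -0.3 150.6 -57.6]
```

View pics/d.png

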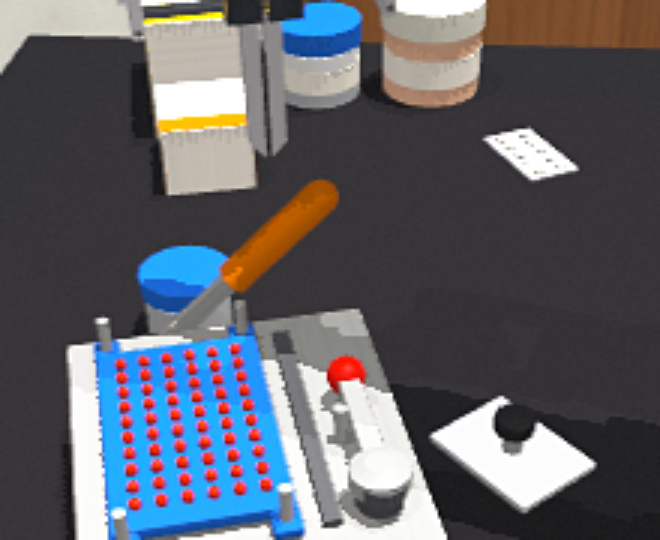

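The finger hangs above and behind the handle's end, in line with it. I start the push.

{"fn": "play_rows", "kwargs": {
  "series": [
    [[0, 0.015, -0.004], 0, 1],
    [[0, 0.028, -0.006], 0, 1],
    [[0, 0.035, -0.0065], 0, 1],
    [[0, 0.038, -0.0095], 0, 1],
    [[0, 0.041, -0.0125], 0, 1],
    [[0, 0.044, -0.0155], 0, 1],
    [[0, 0.0475, -0.0185], 0, 1],
    [[0, 0.051, -0.021], 0, 1],
    [[0, 0.054, -0.024], 0, 1],
    [[0, 0.0575, -0.0265], 0, 1],
    [[0, 0.061, -0.029], 0, 1],
    [[0, 0.0645, -0.031], 0, 1],
    [[0, 0.0685, -0.0335], 0, 1]
  ]
}}

```text
clock: 9.75
eef_pos: [618.2, -143.8, 156.2]
eef_rot: [-1.577, -0.001, -1.278]
wrist_force: [-0.0, -0.5, 3.3]
finger_gap: 0.4
```

```bash
python3 - <<'E'
from h import *
s=manip.read_state(); p=np.r_[fil(s["eef_pos"]),s["eef_pos"][2]];print(p,s["wrist_force"],s["clock"])
for a in range(30,-5,-3):
    q=lever_path(np.radians(a))+[4.5,-2,0]-p; print(a,"tool x,y,z",np.round([-q[1],-q[2],q[0]],1))
E
```

```text
[ -84.40315752 -139.49575983  156.15152202] [-5.45677262e-04 -4.97834633e-01  3.33268473e+00] 9.75
30 tool x,y,z [-0.5 -7.2  5.3]
27 tool x,y,z [-0.5  0.1  0.6]
24 tool x,y,z [-0.5  7.6 -3.7]
21 tool x,y,z [-0.5 15.4 -7.7]
18 tool x,y,z [ -0.5  23.3 -11.2]
15 tool x,y,z [ -0.5  31.4 -14.2]
12 tool x,y,z [ -0.5  39.6 -16.9]
9 tool x,y,z [ -0.5  48.  -19.1]
6 tool x,y,z [ -0.5  56.5 -20.9]
3 tool x,y,z [ -0.5  65.  -22.2]
0 tool x,y,z [ -0.5  73.7 -23.1]
-3 tool x,y,z [ -0.5  82.3 -23.5]
```

Contact force is 3.3 N upward, as expected. I continue.

{"fn": "play_rows", "kwargs": {
  "series": [
    [[0, 0.004, -0.002], 0, 1],
    [[0, 0.008, -0.004], 0, 1],
    [[0, 0.012, -0.006], 0, 1],
    [[0, 0.016, -0.008], 0, 1],
    [[0, 0.02, -0.0095], 0, 1],
    [[0, 0.024, -0.0115], 0, 1],
    [[0, 0.028, -0.013], 0, 1],
    [[0, 0.032, -0.0145], 0, 1],
    [[0, 0.036, -0.0155], 0, 1],
    [[0, 0.04, -0.017], 0, 1],
    [[0, 0.044, -0.018], 0, 1],
    [[0, 0.048, -0.019], 0, 1],
    [[0, 0.052, -0.02], 0, 1],
    [[0, 0.056, -0.021], 0, 1],
    [[0, 0.06, -0.0215], 0, 1],
    [[0, 0.064, -0.022], 0, 1],
    [[0, 0.067, -0.0225], 0, 1],
    [[0, 0.07, -0.023], 0, 1]
  ]
}}

```text
clock: 11.55
eef_pos: [595.8, -150.6, 86.0]
eef_rot: [-1.576, -0.001, -1.278]
wrist_force: [1.0, 0.1, 2.2]
finger_gap: 0.7
```

{"fn": "play_rows", "kwargs": {
  "series": [
    [[0, 0.001, 0], 0, 1],
    [[0, 0.002, 0], 0, 1],
    [[0, 0.003, 0], 0, 1],
    [[0, 0.004, 0], 0, 1]
  ]
}}

```text
clock: 11.95
eef_pos: [595.8, -150.7, 82.4]
eef_rot: [-1.576, -0.001, -1.278]
wrist_force: [-5.2, 0.8, 11.8]
finger_gap: 0.2
```

{"fn": "play_rows", "kwargs": {
  "series": [
    [[0, 0.0005, 0], 0, 1],
    [[0, 0.001, 0], 0, 1],
    [[0, 0.001, 0], 0, 1]
  ]
}}

```text
clock: 12.25
eef_pos: [595.8, -150.8, 82.4]
eef_rot: [-1.576, -0.002, -1.278]
wrist_force: [-6.5, 0.3, 10.8]
finger_gap: 0.5
```

It holds at 82.4 mm, against an expected 82.5 at the stop, with force rising and no more travel. I lift straight up and withdraw.

{"fn": "play_rows", "kwargs": {
  "series": [
    [[0, -0.01, 0], 0, 1],
    [[0, -0.03, 0], 0, 1],
    [[0, -0.07, 0], 0, 1],
    [[0, -0.11, 0], 0, 1],
    [[0, -0.15, 0], 0, 1],
    [[0, -0.18, -0.04], 0, 1],
    [[0, -0.18, -0.08], 0, 1],
    [[0, -0.18, -0.12], 0, 1],
    [[0, -0.18, -0.16], 0, 1],
    [[0, -0.18, -0.2], 0, 1],
    [[0, -0.18, -0.2], 0, 1],
    [[0, -0.18, -0.2], 0, 1]
  ]
}}

```text
clock: 13.45
eef_pos: [405.2, -208.3, 264.3]
eef_rot: [-1.575, -0.003, -1.279]
wrist_force: [0.3, 0.5, 0.4]
finger_gap: 0.2
```

```bash
python3 - <<'E'
from h import *
s=manip.read_state(); print(s["eef_pos"],s["wrist_force"],s["clock"])
im=manip.camera("top");sd=manip.camera("side");C={};H={}
for n,i in(("top",im),("side",sd)):
    C[n]=cv2.minEnclosingCircle(blobs(i,*RED)[0])[0]
    for c in blobs(i,*ORA)[:3]: print(n,cv2.contourArea(c),cv2.boundingRect(c))
X=tri(C["top"],C["side"]);print("ball",X,fil(X[0]))
for z,al in((70,0),):
    e=RF@np.array([45-175,-136])+O; print("expected end px",[proj(n,[*e,70]) for n in P])
c=[c for c in blobs(im,*BLU)][1];print("jar",cv2.boundingRect(c))
cv2.imwrite("pics/e.png",np.vstack([cv2.resize(x,None,fx=2,fy=2) for x in(im[110:255,150:420],sd[115:270,170:440])])[:,:,::-1])
E
```

```text
[ 405.18936853 -208.26102282  264.29407475] [0.25738673 0.49062431 0.38925506] 13.45
top 476.5 (340, 179, 23, 47)
top 422.0 (489, 110, 23, 50)
top 4.5 (56, 198, 6, 17)
side 8363.5 (262, 0, 119, 96)
side 3496.5 (390, 0, 88, 97)
side 34.5 (293, 185, 9, 9)
ball (array([589.20408939, -21.10861818, 124.25615564]), np.float64(1.6360886519447446)) [-76.93453723 -13.60739468]
expected end px [array([[357.17843341, 220.30718711]]), array([[296.47379394, 187.41578563]])]
jar (370, 129, 37, 35)
```

View pics/e.png

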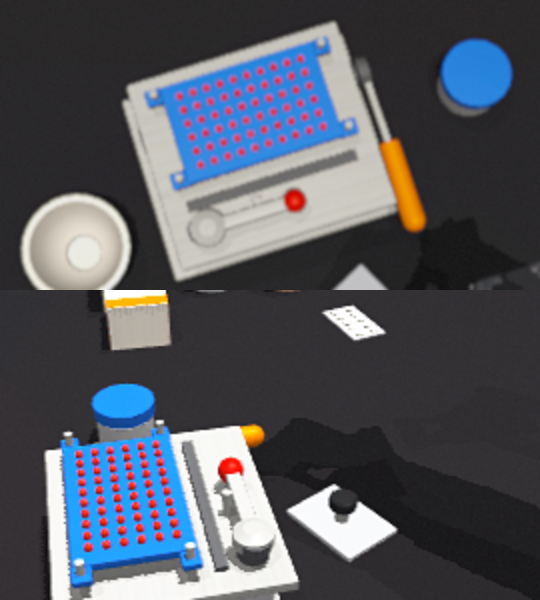

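Both views show the ball unmoved at filler (-77,-14), and the handle level with its end at top pixel (356,220) against a predicted (357,220). The tray stands high on its pins, the jar has the same pixel box as before, and the mortar and tamper are still standing. I hand the job in.

```bash
python3 -c "
from cell import manip
print(manip.sign_off())"
```

```text
the job is handed in; nothing more can be done
None
```

The job is done and handed in at about 13.6 s. I locked the clamp lever first with the shut fingertip, then pushed the separating lever down, and withdrew the arm.

- **Clamp:** it came onto its stop, with the red ball at filler (-77, -14) mm against an expected (-78, -15). It had not moved in the last picture. The push took 4–5 N, but the final press on the stop peaked at about 32 N at the wrist. That is within the limit but firmer than intended.
- **Separating lever:** it stopped with the fingertip at 82.4 mm, against 82.5 mm expected at the stop, with 2–3 N on the way and about 13 N at the end. The handle's end in the top view is within a pixel of its predicted place when level. In the side view it appeared roughly 2–3 px lower than predicted, which I put down to calibration error.
- **Tray and other things:** the cap tray looks raised on its pins, but I did not measure how far. The jar's pixel box is unchanged. The mortar and tamper look undisturbed, but I checked them only by eye.
- **Hand clear:** the wrist force after withdrawing was under 1 N, so the robot was touching nothing.

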